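# Load the bronze castings into the vibratory finisher, screw its cover on and start it

## Task

Put all the small bronze castings that lie on the bench into the drum of the vibratory finisher. Then set the cover squarely on the drum's neck, turn it backward (counter-clockwise seen from above) until you feel it drop into its thread, and turn it forward (clockwise) until it stops, fully home. Only then start the machine on the console: press the round key, then the square key, then the long bar key, one at a time and each fully down, and let go of everything; leave the roller, the large medallion and the granite sample where they are.

Things in the scene. Friction and masses are not known exactly. Their poses are not given: they have to be found in the camera images.
- finisher: Bench vibratory finisher, fixed. Grey base 170 x 180 x 44 mm, on it an open green drum 132 mm across with a bare steel threaded neck. Origin: centre of the underside, on the bench; z up along the drum's axis. Drum's inner floor 54 mm above the bench; clear mouth 94 mm across.
- neck_rim (a point): Centre of the neck's rim, 132 mm above the bench. Neck 104 mm outside. Around it three thread ribs, 128 mm outside, flat tops 7 mm below the rim; between them three gaps of 40 degrees, 120 degrees apart, through which the cover's lugs drop. How the gaps are turned differs from start to start and is not given by any pose.
- thread (a point): Point on the axis at rib-top height. On the rib tops the cover soon jams forward: a 5 mm nib ends each rib. Backward (counter-clockwise, at most 110 degrees) it finds the gaps and drops 9.5 mm; there further backward is blocked too. Forward (clockwise) from there it runs down a ramp under the ribs, 5 mm lower, to a hard stop after 55 to 85 degrees.
- cover: Loose screw cover, aluminium, about 0.4 kg, 144 mm across, skirt and top 29 mm tall, open below, black bar handle on top. Origin: centre of its underside (lower faces of its lugs); z up. Origin above the bench: 125 mm on the rib tops (up to 130 on the nibs), 115.5 mm dropped into the thread start, 110.5 mm fully home; under 112 counts as home.
- cover_grip (a point): Centre of the cover's bar handle, 53 mm above the cover's origin; axes as the cover's. Bar along x, 85 mm long, 20 mm wide (y), from 29 to 67 mm above the origin. The thread has no spring: the cover sinks by its own weight and must be free to sink, for example with the bar held loosely between the fingers.
- cover_lugs (a point): Centre of the cover's lug circle, at the origin. Three inward lugs, 17 mm wide and 4 mm tall, at yaw 0, 120 and 240 degrees in the cover's frame (dark tabs on top mark them), on an inner diameter of 114 mm: 5 mm play all round on the neck.
- casting0: Bronze casting, a bar 72 mm long (x), 20 mm wide (y), 12 mm tall with two small bosses on top, 0.13 kg. Origin: centre of its underside. Lies on the bench at the start, or is absent (None): three to five are there.
- casting1: Bronze casting, a bar 72 mm long (x), 20 mm wide (y), 12 mm tall with two small bosses on top, 0.13 kg. Origin: centre of its underside. Lies on the bench at the start, or is absent (None): three to five are there.
- casting2: Bronze casting, a bar 72 mm long (x), 20 mm wide (y), 12 mm tall with two small bosses on top, 0.13 kg. Origin: centre of its underside. Lies on the bench at the start, or is absent (None): three to five are there.
- casting3: Bronze casting, a bar 72 mm long (x), 20 mm wide (y), 12 mm tall with two small bosses on top, 0.13 kg. Origin: centre of its underside. Lies on the bench at the start, or is absent (None): three to five are there.
- casting4: Bronze casting, a bar 72 mm long (x), 20 mm wide (y), 12 mm tall with two small bosses on top, 0.13 kg. Origin: centre of its underside. Lies on the bench at the start, or is absent (None): three to five are there.
- console: Key console, a fixed flat grey box 95 x 205 x 40 mm on the bench, long side along its y. Origin: centre of its underside. On it three white keys in a row along its y, 62 mm apart, which key stands where differs. Key caps stand 62 mm above the bench.
- key_round_top (a point): Centre of the top of the round key (32 mm across), moves down with the key.
- key_square_top (a point): Centre of the top of the square key (30 x 30 mm), moves down with the key.
- key_bar_top (a point): Centre of the top of the long bar key (58 x 18 mm, long along the console's x), moves down with the key.
- key_round (a joint): Travel of the round key: 0 up, 0.006 m fully down; springs back. About 1.5 N to start, 5 N fully down; counts as pressed beyond 0.0045.
- key_square (a joint): Travel of the square key: 0 up, 0.006 m fully down; springs back. About 1.5 N to start, 5 N fully down; counts as pressed beyond 0.0045.
- key_bar (a joint): Travel of the long bar key: 0 up, 0.006 m fully down; springs back. About 1.5 N to start, 5 N fully down; counts as pressed beyond 0.0045.
- roller: Bystander: seam roller with a copper-coloured drum 48 mm across and a red handle, about 200 mm long. Origin under the drum.
- medallion: Bystander: round bronze medallion, 84 mm across, 9 mm thick. Origin: centre of its underside.
- granite_sample: Bystander: granite sample block 90 x 70 x 35 mm. Origin: centre of its underside.
Things that resemble listed ones, but are neither listed nor needed, are in the scene too. Leave any blue look-alike of the casting2 alone.

How it is judged:
By the outcome, as a careful person would: the job done as asked, in the order asked, and still so for the second after the job is handed in, with the robot touching nothing.
Of casting0, casting1, casting2, casting3, casting4 only 3 to 5 are there at a start; the rules pass over those that are not, and their reading is None.
At some moment in a run one of casting0, casting1, casting2, casting3, casting4 may be knocked a few centimetres aside while the robot is not near it.
Once in a run the grip may slacken for a moment while it holds something.
It also fails if it takes over 210 s, if anything falls off the work surface, if the arm or the gripper's body presses on something with over 40 N, if the wrist force passes 120 N, or if a joint passes its speed limit or range.

## Robot

A 6-joint arm with a two-finger parallel gripper is mounted at the origin on the work surface. World frame = base frame: x ahead of the robot, y to its left, z up, the work surface at z = 0. Lengths are in mm, angles in rad, forces in N, time in s.
With the tool pointing down it reaches from about 250 to 850 mm from the base axis. Payload 12.5 kg.
Tool frame: the origin (TCP) lies on the centre line of the jaws, within the pads' length; the fingertips stand 8 mm ahead of it and the grasp point (between the pads) lies 11 mm behind it; z points along the fingers, y is the line along which they close (so a half turn about z gives the same grasp; the last joint's range is limited). The gripper opens to 93 mm and grips with 3 to 60 N. Pads are 15 mm wide; open, the fingers measure 128 mm over their backs; the gripper's body (75 mm by 188 mm) begins 65 mm behind the grasp point.
Start: joints at [-1.309, 0.351, 1.652, -0, 1.139, -0.085], TCP at [186.958, -517.234, 226.633] pointing down, gripper open.
Joint ranges: [-2.75, 2.75], [-0.79, 2.1], [0.01, 2.65], [-1.57, 4.71], [0.07, 3.14], [-2.87, 2.87]. Speed limits (rad/s): [2.22, 2.22, 2.79, 3.14, 3.14, 3.14].

## Interface

Orientations are given as [roll, pitch, yaw] about the fixed x, y, z axes, in that order (R = Rz(yaw) Ry(pitch) Rx(roll)).
In Python, from workcell import manip gives the robot as it stands.
- The arm moves only by the shell command python3 -m crank 'ROWS' [OPENING] [FORCE]. ROWS is JSON, a list that holds one entry, the list of rows, each a list of 6 numbers: the shift along the tool's x, y, z in units of 100 mm (1.0 is 100 mm), then the turn, a rotation vector about the tool's x, y, z in units of 0.08 rad (1.0 is 0.08 rad). In form: [[[x, y, z, wx, wy, wz], ...]]. A call has 1 to 10 rows; each row shifts and turns the commanded pose from where the row before left it, along the tool's axes as they then stand; what a row does not reach is not made up. A row lasts 1/12 s, in which the tool goes at most 41.7 mm and 7.16 degrees, less where a joint would pass 70% of its speed; a pose out of reach is approached as far as the arm can. A call with a number of a shift or a turn outside -1 to 1 is refused whole. A call with a gripper value outside its range is refused whole. OPENING is the opening, from 0 (shut) to 1 (fully open), set as the call begins (- or left out, the last holds). The fingers move at their own pace and stop on an object; FORCE is the grip in N (left out, the last holds). Time passes only in rows, so rows that do not move let the fingers close. It gives the time, the measured TCP pose, the force, the opening and the grip force at its end, in the units of the state.
- manip.observe(): the state, without advancing time (a new reading comes with each control period).
- manip.grab_frame(name): name is "scene" or "top"; returns (picture, depth): 384x512x3 uint8, red, green, blue; 384x512 float32, mm along the optical axis (not along the pixel's ray), 0 where there is no reading.
- manip.camera_model(name): a dict with "mtx" (3x3 intrinsics, pixels), "rvec" (rotation vector, rad) and "tvec" (3), from world to camera coordinates, as OpenCV has them. Camera axes: x right, y down, z forward; pixel columns grow to the right and rows downward; lengths in mm; the calibration is good to about 2 mm. A picture is of the moment at which its call begins. camera_model takes no time and is no camera call.
- manip.job_done(): hands the job in; it is judged then, once.
The state is a dict: "clock": time; "joint_positions": joint angles; "qd": joint speeds; "tau": joint torques, N m; "ee_pos": TCP position; "tool_rot": TCP orientation; "force": force on the tool from outside, world axes, zero at the start; "moment": the same for the moment, N m; "width": finger opening in mm; "grip_force": force on a finger pad.
Only numpy, scipy, OpenCV 4.12 (cv2) and the standard library are available. Lean on these libraries where they do the work, as an engineer would, in place of code of your own. Each camera call takes 0.05 s, during which the arm holds its last target. There are 200 camera calls.

## Working session

There is one attempt and no reset: what is moved stays moved. The work goes in short steps, Python scripts to look and compute and a shell command to move; the robot and the scene stay as the last step left them, time stands still between calls to the robot, and variables do not carry over. Pictures are saved under pics/ and viewed, at most 14 in all, crops included, and the job is handed in when it is done.

```bash
ls; mkdir -p pics; python3 - <<'E'
from workcell import manip
import cv2
print(manip.observe())
for n in("scene","top"):
    p,d=manip.grab_frame(n); cv2.imwrite(f"pics/{n}0.png",p[:,:,::-1]); import numpy as np; np.save(f"pics/{n}0.npy",d)
    print(manip.camera_model(n))
E
```

```text
pics
{'clock': 0.0, 'joint_positions': array([-1.30858729e+00,  3.51235477e-01,  1.65241059e+00,  1.35790869e-05,
        1.13908893e+00, -8.45906873e-02]), 'qd': array([2.25617064e-04, 3.74895558e-04, 1.36632624e-03, 8.47176677e-04,
       7.24905955e-04, 8.48498298e-05]), 'tau': array([ 4.46499726e-04, -4.97325861e+01, -2.85259080e+01,  6.99633895e-02,
        2.56989466e-02, -1.29670075e-04]), 'ee_pos': array([ 186.88652951, -516.92809949,  226.10696755]), 'tool_rot': array([-3.14045544e+00, -1.08799087e-04,  3.46793977e-01]), 'force': array([ 0.98688254, -0.55505117, -0.08377414]), 'moment': array([-0.01965647,  0.02181444, -0.01684665]), 'grip_force': 0.0, 'width': 92.86006627848346}
{'mtx': array([[495.51878924,   0.        , 244.89120311],
       [  0.        , 495.51878924, 188.42485618],
       [  0.        ,   0.        ,   1.        ]]), 'rvec': array([ 1.20100225,  2.36770735, -0.90665711]), 'tvec': array([ 301.41516753, -267.3442027 , 1962.38039894])}
{'mtx': array([[487.97008951,   0.        , 247.76233109],
       [  0.        , 487.97008951, 189.49998207],
       [  0.        ,   0.        ,   1.        ]]), 'rvec': array([ 2.16417737, -2.16141109,  0.11518691]), 'tvec': array([  -8.87716268,  548.56810631, 1334.69175876])}
```

View pics/top0.png

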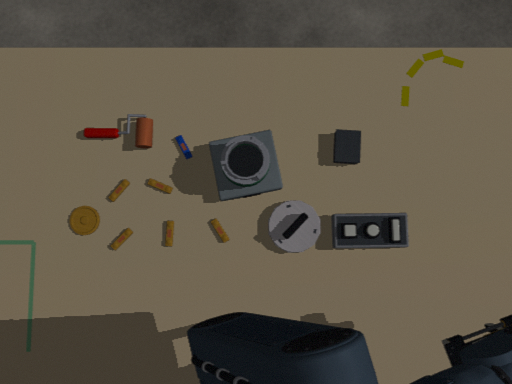

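View pics/scene0.png

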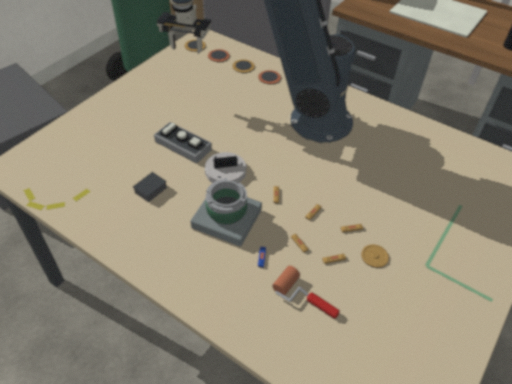

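Top view: bronze bars at about (119,190), (159,186), (122,239), (169,233) and (219,230). The blue look-alike is at (184,147) and the medallion at (85,220). The finisher is at (246,160), the cover at (294,226), the console at (370,230), the granite at (347,147) and the roller at (145,132). I'll measure these and confirm in one enlarged crop.

```bash
cat > h.py <<'E'
import numpy as np, cv2
from scipy.spatial.transform import Rotation as Ro
from workcell import manip
def grab(n="top",save=None):
    p,d=manip.grab_frame(n)
    if save: cv2.imwrite(save,p[:,:,::-1])
    return p,d
def px2w(uv,z,n="top"):
    c=manip.camera_model(n); R=cv2.Rodrigues(c["rvec"])[0]; o=-R.T@c["tvec"]
    uv=np.atleast_2d(np.asarray(uv,float)); r=(R.T@np.linalg.inv(c["mtx"])@np.c_[uv,np.ones(len(uv))].T).T
    return o+r*((z-o[2])/r[:,2])[:,None]
def w2px(P,n="top"):
    c=manip.camera_model(n); return cv2.projectPoints(np.atleast_2d(np.asarray(P,float)),c["rvec"],c["tvec"],c["mtx"],None)[0][:,0]
def blobs(mask,z,amin=20,amax=5000,n="top"):
    out=[]
    for c in cv2.findContours(mask.astype(np.uint8),cv2.RETR_EXTERNAL,cv2.CHAIN_APPROX_NONE)[0]:
        m=np.zeros(mask.shape,np.uint8); cv2.drawContours(m,[c],-1,1,-1); a=m.sum()
        if not amin<=a<=amax: continue
        v,u=np.nonzero(m); w=px2w(np.c_[u,v],z,n)[:,:2]; C=w.mean(0)
        ev,E=np.linalg.eigh(np.cov((w-C).T))
        out.append((C,np.arctan2(E[1,1],E[0,1])%np.pi,np.sqrt(12*ev[::-1]),(u.mean(),v.mean()),a))
    return out
def show(bl):
    for C,y,s,uv,a in bl: print("xy",C.round(1),"yaw",round(y,3),"size",s.round(0),"px",np.round(uv),"area",a)
def bronze(p):
    h=cv2.cvtColor(p,cv2.COLOR_RGB2HSV); return (h[...,0]>=8)&(h[...,0]<=26)&(h[...,1]>165)&(h[...,2]>60)
def delta(x,y,z,yaw):
    s=manip.observe(); R=Ro.from_euler("xyz",s["tool_rot"])
    d=R.inv().apply(np.array([x,y,z])-s["ee_pos"])/100
    w=(R.inv()*Ro.from_euler("xyz",[np.pi,0,yaw])).as_rotvec()/0.08
    print("shift",d.round(3),"turn",w.round(2),"pos",s["ee_pos"].round(1),"rot",s["tool_rot"].round(3),"q6",s["joint_positions"][5].round(2),"t",round(s["clock"],1))
E
python3 - <<'E'
from h import *
p=cv2.imread("pics/top0.png")[:,:,::-1].copy()
d=np.load("pics/top0.npy")
hsv=cv2.cvtColor(p,cv2.COLOR_RGB2HSV)
for q in[(119,190),(169,233),(85,215),(60,300)]: print(q,hsv[q[1],q[0]])
print("bronze");show(blobs(bronze(p),10))
R=lambda m,u0,v0,u1,v1:(np.where((np.arange(512)>=u0)&(np.arange(512)<u1)&((np.arange(384)>=v0)&(np.arange(384)<v1))[:,None],m,False))
V=hsv[...,2]
print("keys");show(blobs(R(V>110,338,218,403,244),62))
c=manip.camera_model("top");Rm=cv2.Rodrigues(c["rvec"])[0]
vv,uu=np.mgrid[:384,:512]; X=np.linalg.inv(c["mtx"])@np.c_[uu.ravel(),vv.ravel(),np.ones(uu.size)].T*d.ravel()
W=(Rm.T@(X-c["tvec"][:,None])).T.reshape(384,512,3); Z=W[...,2]
def hz(n,m):
    q=W[m]; print(n,m.sum(),"c",q.mean(0).round(1), "mid",((q.min(0)+q.max(0))/2).round(1),"ext",(q.max(0)-q.min(0)).round(0)); 
hz("cover bar",R(Z>150,0,0,512,300)) if 0 else None
reg=R(np.ones_like(V)>0,265,198,325,256)
print("cover z pct",np.percentile(Z[reg],[5,50,95]))
show(blobs(reg&(Z>48)&(Z<90),67)); show(blobs(reg&(V<50)&(Z>48),67)); show(blobs(reg&(Z>18)&(V>90),29))
show(blobs(reg&(Z>18),29))
reg=R(np.ones_like(V)>0,205,120,288,206)
print("fin z",np.percentile(Z[reg],[5,50,95,99])); show(blobs(reg&(Z>115),132)); show(blobs(reg&(Z>25),44))
show(blobs(R(Z>25,328,208,412,254),40))
cv2.imwrite("pics/crop0.png",cv2.resize(p[110:260,70:415,::-1],None,fx=2.3,fy=2.3,interpolation=cv2.INTER_CUBIC))
E
```

```text
(119, 190) [ 10 178 103]
(169, 233) [ 10 181 104]
(85, 215) [ 20 193 102]
(60, 300) [ 19  74 114]
bronze
xy [411.5 347.2] yaw 2.372 size [70. 18.] px [121. 239.] area 164
xy [427.7 212.9] yaw 3.093 size [70. 18.] px [169. 233.] area 156
xy [436.1  71.5] yaw 0.579 size [71. 18.] px [219. 230.] area 157
xy [463.8 453.7] yaw 1.32 size [72. 71.] px [ 84. 220.] area 668
xy [549.1 359.1] yaw 2.428 size [70. 19.] px [119. 190.] area 162
xy [561.7 242.8] yaw 1.17 size [70. 18.] px [160. 186.] area 153
xy [717.6 289.6] yaw 0.004 size [80. 41.] px [144. 132.] area 393
keys
xy [ 436.2 -347.5] yaw 2.813 size [24. 23.] px [373. 230.] area 78
xy [ 435. -285.] yaw 2.696 size [27. 24.] px [350. 230.] area 86
xy [ 437.2 -409.7] yaw 0.022 size [54. 12.] px [396. 229.] area 86
cover z pct [-2.1086401  27.69703165 65.96584289]
xy [ 447.3 -135.6] yaw 2.374 size [84. 20.] px [295. 225.] area 236
xy [ 447.4 -135.3] yaw 2.376 size [83. 20.] px [295. 225.] area 229
xy [ 448.  -145.3] yaw 0.397 size [143. 123.] px [297. 226.] area 1464
xy [ 447.2 -135.7] yaw 1.911 size [127. 125.] px [294. 226.] area 2159
fin z [ -2.45368976  41.62302695 128.60570842 135.50597327]
xy [ 6.166e+02 -3.000e-01] yaw 0.167 size [111. 110.] px [245. 159.] area 1857
xy [ 508.3 -108.2] yaw 1.939 size [24. 10.] px [284. 203.] area 29
xy [615.9  -0.7] yaw 1.795 size [179. 171.] px [245. 165.] area 3919
xy [ 435.7 -344.3] yaw 1.586 size [205.  95.] px [370. 230.] area 2591
```

View pics/crop0.png

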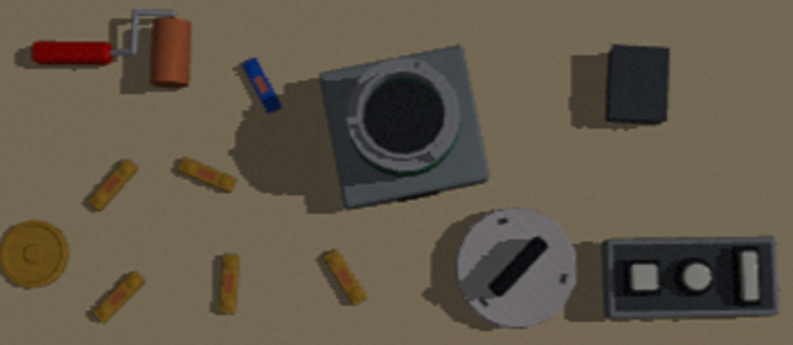

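The crop confirms it. The five orange-bronze bars are the castings. The blue bar at crop (261,85) is the decoy, and the disc is the medallion. Keys from left to right are square (350,230), round (373,230) and bar (396,229).

```bash
python3 -c "
from h import *
delta(436.1,71.5,120,0.579)"
```

```text
shift [ 4.344 -4.686  1.067] turn [-0.01 -0.   -2.9 ] pos [ 186.9 -517.   226.2] rot [-3.141 -0.     0.347] q6 -0.08 t 0.1
```

```bash

python3 -m crank '[[[0.24,-0.26,0,0,0,0],[0.24,-0.26,0,0,0,0],[0.24,-0.26,0,0,0,0],[0.24,-0.26,0,0,0,0],[0.24,-0.26,0,0,0,0],[0.24,-0.26,0,0,0,0],[0.24,-0.26,0,0,0,0],[0.24,-0.26,0,0,0,0],[0.24,-0.26,0,0,0,0]]]' 0.5 30 
python3 -m crank '[[[0.24,-0.26,0,0,0,0],[0.24,-0.26,0,0,0,0],[0.24,-0.26,0,0,0,0],[0.24,-0.26,0,0,0,0],[0.24,-0.26,0,0,0,0],[0.24,-0.26,0,0,0,0],[0.24,-0.26,0,0,0,0],[0.24,-0.26,0,0,0,0],[0.24,-0.26,0,0,0,0]]]'
python3 -m crank '[[[0,0,0.3,0,0,-1],[0,0,0.3,0,0,-1],[0,0,0.3,0,0,-0.9],[0,0,0,0,0,0],[0,0,0,0,0,0]]]'
python3 -c "
from h import *
delta(436.1,71.5,10,0.579)
p,d=grab();show(blobs(bronze(p),10,amin=80,amax=220))"
```

```text
clock: 0.85
ee_pos: [310.7, -222.1, 226.6]
tool_rot: [-3.142, 0.0, 0.346]
force: [1.3, -0.2, 0.4]
width: 47.1
grip_force: 0.0
clock: 1.6
ee_pos: [434.3, 71.7, 226.5]
tool_rot: [-3.142, 0.0, 0.347]
force: [0.0, -1.8, -0.0]
width: 46.4
grip_force: 0.0
clock: 2.02
ee_pos: [433.5, 69.7, 136.3]
tool_rot: [-3.14, 0.003, 0.577]
force: [-0.5, 0.3, 0.3]
width: 46.2
grip_force: 0.0
shift [3.500e-02 1.000e-03 1.263e+00] turn [-0.02  0.03 -0.03] pos [433.5  69.7 136.3] rot [-3.14e+00  3.00e-03  5.77e-01] q6 1.05 t 2.0
xy [412.  346.7] yaw 2.368 size [69. 18.] px [121. 238.] area 155
xy [427.6 212.4] yaw 3.098 size [71. 18.] px [169. 233.] area 161
xy [549.4 358.7] yaw 2.433 size [69. 19.] px [119. 190.] area 160
xy [561.8 242.6] yaw 1.166 size [70. 18.] px [160. 186.] area 151
```

```bash

python3 -m crank '[[[0.035,0,0.3,0,0,0],[0,0,0.3,0,0,0],[0,0,0.3,0,0,0],[0,0,0.2,0,0,0],[0,0,0.16,0,0,0],[0,0,0,0,0,0],[0,0,0,0,0,0]]]' 
python3 -m crank '[[[0,0,0,0,0,0],[0,0,0,0,0,0],[0,0,0,0,0,0],[0,0,0,0,0,0],[0,0,0,0,0,0],[0,0,0,0,0,0]]]' 0.05 40
python3 -m crank '[[[0,0,-0.2,0,0,0],[0,0,-0.3,0,0,0],[0,0,-0.3,0,0,0],[0,0,-0.3,0,0,0],[0,0,-0.3,0,0,0],[0,0,-0.25,0,0,0],[0,0,0,0,0,0]]]' 
python3 -c "
from h import *
delta(616.5,-0.5,175,0.579)"
```

```text
clock: 2.65
ee_pos: [438.1, 71.6, 11.8]
tool_rot: [3.141, -0.001, 0.577]
force: [0.2, -0.0, 0.4]
width: 46.9
grip_force: 0.0
clock: 3.15
ee_pos: [437.4, 71.7, 11.2]
tool_rot: [3.141, -0.001, 0.579]
force: [-1.3, 0.0, 8.4]
width: 19.6
grip_force: 40.0
clock: 3.73
ee_pos: [439.1, 71.8, 179.9]
tool_rot: [3.138, -0.006, 0.579]
force: [0.5, -0.9, -1.2]
width: 19.3
grip_force: 40.0
shift [1.09  1.576 0.062] turn [ 0.04 -0.08 -0.  ] pos [439.1  71.8 179.9] rot [ 3.138 -0.006  0.579] q6 1.05 t 3.7
```

```bash

python3 -m crank '[[[0.15,0.22,0,0,0,0],[0.16,0.23,0,0,0,0],[0.16,0.23,0,0,0,0],[0.16,0.23,0,0,0,0],[0.16,0.23,0,0,0,0],[0.16,0.23,0,0,0,0],[0.14,0.21,0,0,0,0],[0,0,0,0,0,0],[0,0,0,0,0,0]]]' 
python3 -m crank '[[[0,0,0.2,0,0,0],[0,0,0.3,0,0,0],[0,0,0.1,0,0,0],[0,0,0,0,0,0],[0,0,0,0,0,0]]]'
python3 -m crank '[[[0,0,0,0,0,0],[0,0,0,0,0,0],[0,0,0,0,0,0],[0,0,0,0,0,0],[0,0,-0.3,0,0,0],[0,0,-0.3,0,0,0],[0,0,0,0,0,0],[0,0,0,0,0,0]]]' 0.4 40
python3 -c "
from h import *
delta(427.6,212.4,170,3.098-np.pi)
delta(427.6,212.4,10,3.098-np.pi)
p,d=grab();show(blobs(bronze(p),10,amin=80,amax=220))"
```

```text
clock: 4.48
ee_pos: [614.7, -1.4, 174.1]
tool_rot: [-3.14, 0.002, 0.578]
force: [-0.1, 0.4, -1.6]
width: 19.8
grip_force: 40.0
clock: 4.9
ee_pos: [614.4, -0.7, 115.9]
tool_rot: [-3.141, 0.001, 0.579]
force: [-0.3, 0.5, -1.2]
width: 19.6
grip_force: 40.0
clock: 5.57
ee_pos: [615.7, -1.1, 177.5]
tool_rot: [3.139, -0.003, 0.579]
force: [0.5, -0.5, -0.3]
width: 36.9
grip_force: 0.0
shift [-0.407 -2.816  0.068] turn [ 0.02 -0.04  7.78] pos [615.7  -1.1 177.5] rot [ 3.139e+00 -3.000e-03  5.790e-01] q6 0.91 t 5.6
shift [-0.412 -2.819  1.668] turn [ 0.02 -0.04  7.78] pos [615.7  -1.1 177.5] rot [ 3.139e+00 -3.000e-03  5.790e-01] q6 0.91 t 5.6
xy [411.5 347. ] yaw 2.365 size [70. 18.] px [121. 239.] area 161
xy [427.7 212.9] yaw 3.093 size [70. 18.] px [169. 233.] area 156
xy [549.6 358.2] yaw 2.433 size [69. 17.] px [119. 190.] area 149
xy [561.5 242.1] yaw 1.164 size [69. 18.] px [160. 186.] area 150
```

```bash

python3 -m crank '[[[-0.04,-0.31,0,0,0,0],[-0.045,-0.315,0,0,0,0],[-0.045,-0.315,0,0,0,0],[-0.045,-0.315,0,0,0,0],[-0.045,-0.315,0,0,0,0],[-0.045,-0.315,0,0,0,0],[-0.045,-0.315,0,0,0,0],[-0.05,-0.31,0,0,0,0],[-0.05,-0.31,0,0,0,0]]]' 0.5
python3 -m crank '[[[0,0,0,0,0,1],[0,0,0.1,0,0,1],[0,0,0.2,0,0,1],[0,0,0.2,0,0,1],[0,0,0.2,0,0,1],[0,0,0.2,0,0,1],[0,0,0.1,0,0,1],[0,0,0,0,0,0.78],[0,0,0,0,0,0],[0,0,0,0,0,0]]]'
python3 -c "
from h import *
delta(427.6,212.6,10,3.096-np.pi)"
```

```text
clock: 6.37
ee_pos: [424.5, 213.3, 174.6]
tool_rot: [-3.141, 0.002, 0.579]
force: [0.8, 0.9, 0.3]
width: 46.3
grip_force: 0.0
clock: 7.2
ee_pos: [425.7, 212.5, 75.0]
tool_rot: [3.141, 0.001, -0.042]
force: [0.1, 0.1, -0.5]
width: 46.4
grip_force: 0.0
shift [ 0.019 -0.002  0.65 ] turn [0.01 0.02 0.05] pos [425.7 212.5  75. ] rot [ 3.141e+00  1.000e-03 -4.200e-02] q6 1.98 t 7.2
```

```bash

python3 -m crank '[[[0.02,0,0.3,0,0,0],[0,0,0.25,0,0,0],[0,0,0.1,0,0,0],[0,0,0,0,0,0],[0,0,0,0,0,0]]]' 
python3 -m crank '[[[0,0,0,0,0,0],[0,0,0,0,0,0],[0,0,0,0,0,0],[0,0,0,0,0,0],[0,0,0,0,0,0],[0,0,0,0,0,0]]]' 0.05 40
python3 -m crank '[[[0,0,-0.2,0,0,0],[0,0,-0.3,0,0,0],[0,0,-0.3,0,0,0],[0,0,-0.3,0,0,0],[0,0,-0.3,0,0,0],[0,0,-0.25,0,0,0],[0,0,0,0,0,0]]]' 
python3 -m crank '[[[0.2,0.2,0,0,0,0],[0.22,0.23,0,0,0,0],[0.22,0.23,0,0,0,0],[0.22,0.23,0,0,0,0],[0.23,0.23,0,0,0,0],[0.23,0.23,0,0,0,0],[0.23,0.23,0,0,0,0],[0.23,0.23,0,0,0,0],[0.2,0.23,0,0,0,0],[0,0,0,0,0,0]]]'
python3 -c "
from h import *
delta(616.5,-0.5,125,-.045)"
```

```text
clock: 7.62
ee_pos: [428.1, 212.5, 10.6]
tool_rot: [3.141, 0.001, -0.042]
force: [0.1, 0.3, -0.5]
width: 46.2
grip_force: 0.0
clock: 8.12
ee_pos: [428.4, 212.7, 10.9]
tool_rot: [-3.141, -0.0, -0.044]
force: [-0.3, 0.1, 4.2]
width: 19.6
grip_force: 40.0
clock: 8.7
ee_pos: [430.0, 213.3, 180.0]
tool_rot: [-3.139, -0.006, -0.043]
force: [0.5, 0.8, -0.4]
width: 19.6
grip_force: 40.0
clock: 9.53
ee_pos: [619.2, -3.8, 174.3]
tool_rot: [3.141, -0.0, -0.047]
force: [0.3, -0.2, -2.2]
width: 19.7
grip_force: 40.0
shift [-0.029 -0.032  0.493] turn [ 0.01 -0.   -0.02] pos [619.2  -3.8 174.3] rot [ 3.141 -0.    -0.047] q6 1.54 t 9.5
```

Next is the casting at (561.5,242.1), yaw 1.164. I'll aim again after the drop.

```bash

python3 -m crank '[[[-0.03,-0.03,0.2,0,0,0],[0,0,0.3,0,0,0],[0,0,0,0,0,0],[0,0,0,0,0,0]]]'
python3 -m crank '[[[0,0,0,0,0,0],[0,0,0,0,0,0],[0,0,0,0,0,0],[0,0,0,0,0,0],[0,0,-0.3,0,0,0],[0,0,-0.2,0,0,0],[0,0,0,0,0,0],[0,0,0,0,0,0]]]' 0.4
python3 -c "
from h import *
p,d=grab();show(blobs(bronze(p),10,amin=80,amax=220))
delta(561.5,242.3,75,1.165)"
```

```text
clock: 9.87
ee_pos: [613.0, 3.5, 124.2]
tool_rot: [-3.141, 0.004, -0.043]
force: [-0.6, -0.0, -1.2]
width: 19.6
grip_force: 40.0
clock: 10.53
ee_pos: [614.8, 3.2, 177.0]
tool_rot: [3.142, -0.003, -0.044]
force: [0.5, -0.7, -0.5]
width: 37.3
grip_force: 0.0
xy [411.4 347.1] yaw 2.372 size [71. 18.] px [121. 239.] area 163
xy [548.9 358.8] yaw 2.423 size [70. 18.] px [119. 190.] area 153
xy [561.8 242.3] yaw 1.16 size [70. 17.] px [160. 186.] area 146
shift [-0.631 -2.365  1.008] turn [ 0.000e+00 -1.000e-02 -1.511e+01] pos [614.2   3.3 175.8] rot [-3.142e+00 -1.000e-03 -4.400e-02] q6 1.54 t 10.6
```

```bash

python3 -m crank '[[[-0.08,-0.29,0,0,0,0],[-0.08,-0.3,0,0,0,0],[-0.08,-0.3,0,0,0,0],[-0.08,-0.3,0,0,0,0],[-0.08,-0.3,0,0,0,0],[-0.08,-0.3,0,0,0,0],[-0.08,-0.3,0,0,0,0],[-0.07,-0.27,0,0,0,0]]]' 0.5
python3 -m crank '[[[0,0,0,0,0,-1],[0,0,0,0,0,-1],[0,0,0,0,0,-1],[0,0,0,0,0,-1],[0,0,0.1,0,0,-1],[0,0,0.1,0,0,-1],[0,0,0.1,0,0,-1],[0,0,0.1,0,0,-1]]]'
python3 -m crank '[[[0,0,0.1,0,0,-1],[0,0,0.1,0,0,-1],[0,0,0.1,0,0,-1],[0,0,0.1,0,0,-1],[0,0,0.1,0,0,-1],[0,0,0.1,0,0,-1],[0,0,0,0,0,-1],[0,0,0,0,0,-0.1],[0,0,0,0,0,0],[0,0,0,0,0,0]]]'
python3 -c "
from h import *
delta(561.6,242.3,10,1.164)
s=manip.observe()
"
```

```text
clock: 11.25
ee_pos: [560.4, 243.3, 174.5]
tool_rot: [3.141, 0.002, -0.043]
force: [0.4, 0.5, 0.0]
width: 46.3
grip_force: 0.0
clock: 11.92
ee_pos: [561.0, 241.6, 134.0]
tool_rot: [-3.141, 0.002, 0.6]
force: [-0.8, 0.2, -0.5]
width: 46.8
grip_force: 0.0
clock: 12.75
ee_pos: [561.5, 241.7, 75.5]
tool_rot: [-3.141, 0.0, 1.162]
force: [0.6, 0.2, -0.7]
width: 46.2
grip_force: 0.0
shift [ 0.006 -0.001  0.655] turn [-0.    0.   -0.03] pos [561.5 241.7  75.5] rot [-3.141  0.     1.162] q6 0.74 t 12.8
```

```bash

python3 -m crank '[[[0,0,0.3,0,0,0],[0,0,0.25,0,0,0],[0,0,0.1,0,0,0],[0,0,0,0,0,0],[0,0,0,0,0,0]]]' 
python3 -m crank '[[[0,0,0,0,0,0],[0,0,0,0,0,0],[0,0,0,0,0,0],[0,0,0,0,0,0],[0,0,0,0,0,0],[0,0,0,0,0,0]]]' 0.05 40
python3 -m crank '[[[0,0,-0.2,0,0,0],[0,0,-0.3,0,0,0],[0,0,-0.3,0,0,0],[0,0,-0.3,0,0,0],[0,0,-0.3,0,0,0],[0,0,-0.25,0,0,0],[0,0,0,0,0,0]]]' 
python3 -m crank '[[[-0.2,0.15,0,0,0,0],[-0.22,0.16,0,0,0,0],[-0.23,0.165,0,0,0,0],[-0.23,0.165,0,0,0,0],[-0.23,0.165,0,0,0,0],[-0.23,0.165,0,0,0,0],[-0.23,0.165,0,0,0,0],[-0.23,0.165,0,0,0,0],[-0.2,0.16,0,0,0,0],[0,0,0,0,0,0]]]'
python3 -c "
from h import *
delta(616.5,-0.5,125,1.164)"
```

```text
clock: 13.17
ee_pos: [561.7, 241.8, 10.8]
tool_rot: [-3.142, 0.0, 1.163]
force: [0.8, -0.1, 0.6]
width: 46.5
grip_force: 0.0
clock: 13.67
ee_pos: [561.6, 241.9, 10.8]
tool_rot: [3.142, -0.0, 1.164]
force: [-0.1, -0.1, 2.9]
width: 19.4
grip_force: 40.0
clock: 14.25
ee_pos: [563.6, 242.5, 180.9]
tool_rot: [3.136, -0.005, 1.164]
force: [1.0, 0.7, -0.0]
width: 20.0
grip_force: 4.0
clock: 15.08
ee_pos: [617.1, -3.6, 174.6]
tool_rot: [-3.141, 0.001, 1.161]
force: [0.3, 0.8, -1.2]
width: 19.5
grip_force: 40.0
shift [ 0.027 -0.018  0.496] turn [-0.    0.01 -0.04] pos [617.1  -3.6 174.6] rot [-3.141e+00  1.000e-03  1.161e+00] q6 0.33 t 15.1
```

```bash

python3 -m crank '[[[0,0,0.2,0,0,0],[0,0,0.3,0,0,0],[0,0,0,0,0,0],[0,0,0,0,0,0]]]'
python3 -m crank '[[[0,0,0,0,0,0],[0,0,0,0,0,0],[0,0,0,0,0,0],[0,0,0,0,0,0],[0,0,-0.3,0,0,0],[0,0,-0.2,0,0,0],[0,0,0,0,0,0],[0,0,0,0,0,0]]]' 0.4
python3 -c "
from h import *
p,d=grab(save='pics/t3.png');show(blobs(bronze(p),10,amin=80,amax=220))
delta(549.1,358.6,75,2.428)"
```

```text
clock: 15.42
ee_pos: [615.6, 0.7, 124.3]
tool_rot: [-3.138, 0.001, 1.165]
force: [0.1, 0.5, -0.7]
width: 19.7
grip_force: 40.0
clock: 16.08
ee_pos: [617.2, 0.4, 177.1]
tool_rot: [3.139, -0.001, 1.164]
force: [0.3, 0.8, -0.8]
width: 37.3
grip_force: 0.0
xy [411.3 347.2] yaw 2.369 size [71. 18.] px [121. 239.] area 162
xy [549.5 358.3] yaw 2.447 size [69. 17.] px [119. 190.] area 147
shift [ 3.024 -2.037  1.007] turn [ 1.00e-02  0.00e+00 -1.58e+01] pos [6.166e+02 4.000e-01 1.758e+02] rot [ 3.141 -0.     1.164] q6 0.33 t 16.1
```

```bash

python3 -m crank '[[[0.3,-0.2,0,0,0,0],[0.3,-0.2,0,0,0,0],[0.3,-0.2,0,0,0,0],[0.3,-0.2,0,0,0,0],[0.3,-0.2,0,0,0,0],[0.3,-0.2,0,0,0,0],[0.3,-0.2,0,0,0,0],[0.3,-0.2,0,0,0,0],[0.3,-0.2,0,0,0,0],[0.32,-0.23,0,0,0,0]]]' 0.5
python3 -m crank '[[[0,0,0,0,0,-1],[0,0,0,0,0,-1],[0,0,0,0,0,-1],[0,0,0,0,0,-1],[0,0,0.1,0,0,-1],[0,0,0.1,0,0,-1],[0,0,0.1,0,0,-1],[0,0,0.1,0,0,-1]]]'
python3 -m crank '[[[0,0,0.1,0,0,-1],[0,0,0.1,0,0,-1],[0,0,0.1,0,0,-1],[0,0,0.1,0,0,-1],[0,0,0.1,0,0,-1],[0,0,0.1,0,0,-1],[0,0,0,0,0,-1],[0,0,0,0,0,-0.8],[0,0,0,0,0,0],[0,0,0,0,0,0]]]'
python3 -c "
from h import *
delta(549.2,358.5,10,2.43)
"
```

```text
clock: 16.97
ee_pos: [548.7, 359.1, 174.4]
tool_rot: [-3.141, 0.001, 1.164]
force: [0.5, -0.3, -0.6]
width: 46.5
grip_force: 0.0
clock: 17.63
ee_pos: [549.0, 357.7, 133.9]
tool_rot: [-3.14, 0.001, 1.808]
force: [-0.4, 0.9, -0.5]
width: 46.2
grip_force: 0.0
clock: 18.47
ee_pos: [549.1, 357.8, 74.8]
tool_rot: [-3.14, -0.0, 2.426]
force: [0.2, 0.5, 0.2]
width: 46.7
grip_force: 0.0
shift [0.004 0.007 0.648] turn [-0.02 -0.01 -0.05] pos [549.1 357.8  74.8] rot [-3.14  -0.     2.426] q6 -0.35 t 18.5
```

```bash

python3 -m crank '[[[0,0,0.3,0,0,0],[0,0,0.25,0,0,0],[0,0,0.1,0,0,0],[0,0,0,0,0,0],[0,0,0,0,0,0]]]' 
python3 -m crank '[[[0,0,0,0,0,0],[0,0,0,0,0,0],[0,0,0,0,0,0],[0,0,0,0,0,0],[0,0,0,0,0,0],[0,0,0,0,0,0]]]' 0.05 40
python3 -m crank '[[[0,0,-0.2,0,0,0],[0,0,-0.3,0,0,0],[0,0,-0.3,0,0,0],[0,0,-0.3,0,0,0],[0,0,-0.3,0,0,0],[0,0,-0.25,0,0,0],[0,0,0,0,0,0]]]' 
python3 -m crank '[[[-0.24,-0.19,0,0,0,0],[-0.28,-0.22,0,0,0,0],[-0.3,-0.24,0,0,0,0],[-0.3,-0.24,0,0,0,0],[-0.3,-0.24,0,0,0,0],[-0.3,-0.24,0,0,0,0],[-0.3,-0.24,0,0,0,0],[-0.3,-0.24,0,0,0,0],[-0.3,-0.24,0,0,0,0],[-0.24,-0.18,0,0,0,0]]]'
python3 -m crank '[[[0,0,0,0,0,0]]]'
python3 -c "
from h import *
delta(616.5,-0.5,125,2.43)"
```

```text
clock: 18.88
ee_pos: [549.5, 358.0, 10.6]
tool_rot: [-3.141, -0.0, 2.427]
force: [0.6, 0.5, 0.4]
width: 46.1
grip_force: 0.0
clock: 19.38
ee_pos: [549.6, 358.1, 10.8]
tool_rot: [3.141, 0.0, 2.428]
force: [0.6, -0.9, 0.8]
width: 19.6
grip_force: 40.0
clock: 19.97
ee_pos: [551.4, 359.0, 181.2]
tool_rot: [3.134, 0.003, 2.428]
force: [0.2, 0.9, -0.5]
width: 19.4
grip_force: 40.0
clock: 20.8
ee_pos: [617.0, -3.5, 174.7]
tool_rot: [-3.141, -0.001, 2.427]
force: [0.9, 0.3, -1.3]
width: 19.0
grip_force: 40.0
clock: 20.88
ee_pos: [617.7, -5.8, 174.7]
tool_rot: [-3.14, 0.0, 2.424]
force: [-0.3, -0.1, -2.1]
width: 19.4
grip_force: 40.0
shift [0.044 0.033 0.497] turn [-0.02  0.   -0.07] pos [617.7  -5.8 174.7] rot [-3.14   0.     2.424] q6 -0.94 t 20.9
```

```bash

python3 -m crank '[[[0,0,0.2,0,0,0],[0,0,0.3,0,0,0],[0,0,0,0,0,0],[0,0,0,0,0,0]]]'
python3 -m crank '[[[0,0,0,0,0,0],[0,0,0,0,0,0],[0,0,0,0,0,0],[0,0,0,0,0,0],[0,0,-0.3,0,0,0],[0,0,-0.2,0,0,0],[0,0,0,0,0,0],[0,0,0,0,0,0]]]' 0.4
python3 -c "
from h import *
p,d=grab();show(blobs(bronze(p),10,amin=80,amax=220))
delta(411.4,347.1,75,2.37)"
```

```text
clock: 21.22
ee_pos: [616.2, -0.4, 124.3]
tool_rot: [-3.139, -0.003, 2.429]
force: [0.8, 1.2, -0.8]
width: 19.2
grip_force: 40.0
clock: 21.88
ee_pos: [617.9, -0.8, 177.0]
tool_rot: [3.14, 0.002, 2.428]
force: [-0.1, -0.4, -0.8]
width: 37.0
grip_force: 0.0
xy [411.5 347. ] yaw 2.365 size [70. 18.] px [121. 239.] area 161
shift [3.833 1.284 1.006] turn [0.   0.01 0.73] pos [617.3  -0.8 175.8] rot [3.141 0.    2.428] q6 -0.93 t 21.9
```

```bash

python3 -m crank '[[[0.3,0.1,0,0,0,0],[0.38,0.13,0,0,0,0],[0.38,0.13,0,0,0,0],[0.38,0.13,0,0,0,0],[0.38,0.13,0,0,0,0],[0.38,0.13,0,0,0,0],[0.38,0.13,0,0,0,0],[0.38,0.13,0,0,0,0],[0.38,0.13,0,0,0,0],[0.38,0.13,0,0,0,0]]]' 0.5
python3 -m crank '[[[0.1,0.02,0.2,0,0,0],[0,0,0.3,0,0,0],[0,0,0.3,0,0,0],[0,0,0.2,0,0,0.73],[0,0,0,0,0,0],[0,0,0,0,0,0]]]'
python3 -c "
from h import *
delta(411.4,347.1,10,2.37)
p,d=grab();show(blobs(bronze(p),10,amin=80,amax=220))
"
```

```text
clock: 22.77
ee_pos: [417.3, 339.8, 174.7]
tool_rot: [-3.14, -0.0, 2.428]
force: [1.0, 0.9, -0.3]
width: 46.3
grip_force: 0.0
clock: 23.27
ee_pos: [412.2, 346.2, 74.8]
tool_rot: [-3.139, -0.001, 2.371]
force: [0.7, -0.4, -0.3]
width: 46.2
grip_force: 0.0
shift [0.012 0.002 0.648] turn [-0.03 -0.01  0.02] pos [412.2 346.2  74.8] rot [-3.139e+00 -1.000e-03  2.371e+00] q6 -0.19 t 23.3
```

```bash

python3 -m crank '[[[0,0,0.3,0,0,0],[0,0,0.25,0,0,0],[0,0,0.1,0,0,0],[0,0,0,0,0,0],[0,0,0,0,0,0]]]' 
python3 -m crank '[[[0,0,0,0,0,0],[0,0,0,0,0,0],[0,0,0,0,0,0],[0,0,0,0,0,0],[0,0,0,0,0,0],[0,0,0,0,0,0]]]' 0.05 40
python3 -m crank '[[[0,0,-0.2,0,0,0],[0,0,-0.3,0,0,0],[0,0,-0.3,0,0,0],[0,0,-0.3,0,0,0],[0,0,-0.3,0,0,0],[0,0,-0.25,0,0,0],[0,0,0,0,0,0]]]' 
python3 -m crank '[[[-0.3,-0.08,0,0,0,0],[-0.33,-0.09,0,0,0,0],[-0.33,-0.09,0,0,0,0],[-0.33,-0.09,0,0,0,0],[-0.33,-0.09,0,0,0,0],[-0.33,-0.09,0,0,0,0],[-0.33,-0.09,0,0,0,0],[-0.33,-0.09,0,0,0,0],[-0.33,-0.09,0,0,0,0],[-0.33,-0.09,0,0,0,0]]]'
python3 -m crank '[[[-0.33,-0.09,0,0,0,0],[-0.28,-0.08,0,0,0,0],[0,0,0,0,0,0],[0,0,0,0,0,0]]]'
python3 -c "
from h import *
delta(616.5,-0.5,125,2.37)"
```

```text
clock: 23.73
ee_pos: [413.4, 347.0, 11.8]
tool_rot: [3.141, 0.0, 2.37]
force: [0.6, -0.4, -0.4]
width: 46.5
grip_force: 0.0
clock: 24.23
ee_pos: [413.0, 346.8, 11.1]
tool_rot: [3.141, 0.0, 2.37]
force: [-0.7, -1.7, 6.7]
width: 19.5
grip_force: 40.0
clock: 24.82
ee_pos: [414.4, 347.9, 180.4]
tool_rot: [3.135, 0.001, 2.37]
force: [1.2, -0.6, -0.4]
width: 19.4
grip_force: 40.0
clock: 25.65
ee_pos: [585.4, 53.2, 174.7]
tool_rot: [-3.141, -0.001, 2.37]
force: [-0.1, 0.1, -1.8]
width: 19.7
grip_force: 40.0
clock: 25.98
ee_pos: [616.9, -0.9, 174.3]
tool_rot: [-3.141, -0.001, 2.368]
force: [-0.5, 0.7, -1.3]
width: 19.4
grip_force: 40.0
shift [0.005 0.001 0.493] turn [-0.01 -0.02 -0.03] pos [616.9  -0.9 174.3] rot [-3.141e+00 -1.000e-03  2.368e+00] q6 -0.87 t 26.0
```

```bash

python3 -m crank '[[[0,0,0.2,0,0,0],[0,0,0.3,0,0,0],[0,0,0,0,0,0],[0,0,0,0,0,0]]]'
python3 -m crank '[[[0,0,0,0,0,0],[0,0,0,0,0,0],[0,0,0,0,0,0],[0,0,0,0,0,0],[0,0,-0.3,0,0,0],[0,0,-0.2,0,0,0],[0,0,0,0,0,0],[0,0,0,0,0,0]]]' 0.4
python3 -c "
from h import *
delta(447.3,-135.6,175,2.374)"
```

```text
clock: 26.32
ee_pos: [615.8, 1.2, 124.6]
tool_rot: [-3.139, -0.003, 2.371]
force: [0.5, -0.1, -1.1]
width: 19.3
grip_force: 40.0
clock: 26.98
ee_pos: [617.6, 0.1, 177.0]
tool_rot: [3.14, 0.002, 2.37]
force: [-0.5, 0.0, -0.1]
width: 37.1
grip_force: 0.0
shift [ 0.274 -2.161  0.016] turn [ 0.02  0.03 -0.05] pos [6.176e+02 1.000e-01 1.770e+02] rot [3.14e+00 2.00e-03 2.37e+00] q6 -0.87 t 27.0
```

```bash

python3 -m crank '[[[0.03,-0.27,0,0,0,0],[0.03,-0.27,0,0,0,0],[0.03,-0.27,0,0,0,0],[0.03,-0.27,0,0,0,0],[0.04,-0.27,0,0,0,0],[0.04,-0.27,0,0,0,0],[0.04,-0.27,0,0,0,0],[0.03,-0.27,0,0,0,0],[0,0,0,0,0,0],[0,0,0,0,0,0]]]' 0.6
python3 - <<'E'
from h import *
ps=[grab() for _ in range(3)]; p=np.mean([a for a,_ in ps],0); qs=np.mean([grab("scene")[0] for _ in range(2)],0)
delta(447.3,-135.6,70,2.374)
show(blobs(bronze(ps[0][0]),10,amin=80,amax=220))
D=np.median([d for _,d in ps],0); np.save("pics/drumd.npy",D); cv2.imwrite("pics/t5.png",p[:,:,::-1])
# polar unwrap of ring at z=125, centre (616.5,-0.5)
c=w2px([616.5,-.5,128])[0]; print(c)
a=cv2.resize(p[130:190,212:280],None,fx=6.5,fy=6.5,interpolation=cv2.INTER_CUBIC)
th=np.deg2rad(np.arange(0,360,2)); P=[[616.5+r*np.cos(t),-.5+r*np.sin(t),125.] for r in range(40,72,1) for t in th]
m=w2px(P).astype(np.float32).reshape(32,180,2)
pol=cv2.remap(p.astype(np.float32),m[...,0],m[...,1],cv2.INTER_LINEAR)
pol=cv2.resize(pol,(442,130)); g=np.clip(np.vstack([a,pol])*1.4,0,255)
cv2.imwrite("pics/ring.png",g[:,:,::-1])
E
```

```text
clock: 27.82
ee_pos: [446.3, -136.3, 175.2]
tool_rot: [-3.141, -0.001, 2.368]
force: [0.5, 0.9, -0.5]
width: 55.9
grip_force: 0.0
shift [-0.    -0.004  1.054] turn [-0.   -0.   -0.04] pos [ 447.6 -135.3  175.4] rot [-3.142 -0.     2.371] q6 -1.19 t 28.1
[244.72057814 159.55009898][ WARN:0@2.855] global loadsave.cpp:1063 imwrite_ Unsupported depth image for selected encoder is fallbacked to CV_8U.
```

View pics/ring.png

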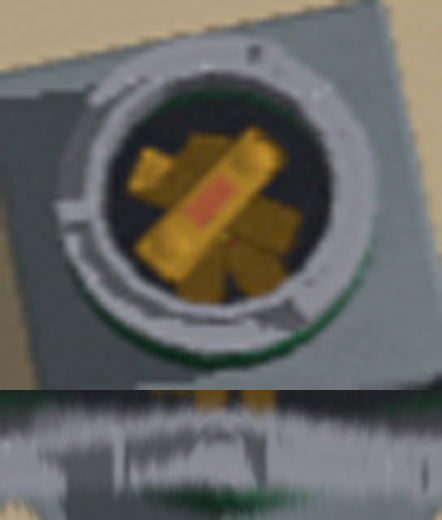

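The crop shows all five castings piled in the drum. There are nib-like features at ring pixels (72,210), (290,312) and (255,52), which is yaw about 98°, 214° and 342°. I'll check the gap angles with the depth map.

```bash
cat >> h.py <<'E'
def cloud(d,n="top"):
    c=manip.camera_model(n);Rm=cv2.Rodrigues(c["rvec"])[0]
    vv,uu=np.mgrid[:384,:512]; X=np.linalg.inv(c["mtx"])@np.c_[uu.ravel(),vv.ravel(),np.ones(uu.size)].T*d.ravel()
    return (Rm.T@(X-c["tvec"][:,None])).T.reshape(384,512,3)
E
python3 - <<'E'
from h import *
W=cloud(np.load("pics/drumd.npy")); x,y=W[...,0]-616.5,W[...,1]+.5; r=np.hypot(x,y); th=np.rad2deg(np.arctan2(y,x))%360
m=(W[...,2]>120)&(r<75); print("ring extent mid",((W[m].min(0)+W[m].max(0))/2).round(1),"fit",cv2.minEnclosingCircle(W[m][:,:2].astype(np.float32)))
i=(r<44); print("inside z pct",np.percentile(W[i][:,2],[5,50,90,100]).round(1))
for a in range(0,360,10):
    k=(r>56)&(r<63)&(abs((th-a+180)%360-180)<5); print(a,k.sum(),W[k][:,2].mean().round(0) if k.any() else "-",end="; ")
p,d=grab(); W=cloud(d); q=np.zeros((384,512),bool); q[198:256,265:325]=1
print(); show(blobs(q&(W[...,2]>48)&(W[...,2]<90),67))
E
```

```text
ring extent mid [6.191e+02 1.000e-01 1.287e+02] fit ((618.2972412109375, -0.4079607427120209), 64.86612701416016)
inside z pct [ 53.8  88.3 116.3 120. ]
0 12 109.0; 10 14 106.0; 20 14 116.0; 30 11 113.0; 40 11 125.0; 50 12 124.0; 60 10 117.0; 70 11 116.0; 80 11 116.0; 90 9 122.0; 100 10 129.0; 110 10 125.0; 120 13 124.0; 130 12 126.0; 140 14 116.0; 150 16 119.0; 160 16 106.0; 170 16 118.0; 180 15 98.0; 190 16 104.0; 200 18 100.0; 210 15 109.0; 220 14 119.0; 230 14 120.0; 240 11 125.0; 250 10 126.0; 260 12 126.0; 270 8 126.0; 280 10 126.0; 290 9 127.0; 300 9 119.0; 310 9 115.0; 320 9 116.0; 330 11 106.0; 340 13 124.0; 350 14 107.0; 
xy [ 425.2 -117.2] yaw 1.407 size [17. 14.] px [288. 234.] area 31
```

```bash

python3 -m crank '[[[0,0,0.3,0,0,0],[0,0,0.3,0,0,0],[0,0,0.3,0,0,0],[0,0,0.2,0,0,0],[0,0,0.13,0,0,0],[0,0,0.1,0,0,0],[0,0,0,0,0,0],[0,0,0,0,0,0]]]' 
python3 -m crank '[[[0,0,0,0,0,0],[0,0,0,0,0,0],[0,0,0,0,0,0],[0,0,0,0,0,0],[0,0,0,0,0,0],[0,0,0,0,0,0],[0,0,0,0,0,0]]]' 0.05 60
python3 -m crank '[[[0,0,-0.1,0,0,0],[0,0,-0.2,0,0,0],[0,0,-0.3,0,0,0],[0,0,-0.3,0,0,0],[0,0,-0.3,0,0,0],[0,0,-0.3,0,0,0],[0,0,-0.2,0,0,0],[0,0,0,0,0,0],[0,0,0,0,0,0],[0,0,0,0,0,0]]]' 
python3 -c "
from h import *
delta(617,-0.5,210,2.374)"
```

```text
clock: 28.78
ee_pos: [447.3, -135.7, 42.7]
tool_rot: [-3.141, -0.0, 2.37]
force: [0.5, 0.1, 0.3]
width: 56.0
grip_force: 0.0
clock: 29.37
ee_pos: [447.2, -135.9, 42.8]
tool_rot: [-3.142, 0.0, 2.37]
force: [0.2, 0.7, 3.9]
width: 19.6
grip_force: 60.0
clock: 30.2
ee_pos: [446.2, -135.5, 211.2]
tool_rot: [-3.141, -0.002, 2.37]
force: [-0.8, 0.8, -3.9]
width: 19.8
grip_force: 60.0
shift [-0.283  2.159  0.01 ] turn [-0.01 -0.03 -0.05] pos [ 446.2 -135.5  211.2] rot [-3.141e+00 -2.000e-03  2.370e+00] q6 -1.19 t 30.2
```

```bash

python3 -m crank '[[[-0.02,0.12,0,0,0,0],[-0.03,0.2,0,0,0,0],[-0.03,0.25,0,0,0,0],[-0.03,0.25,0,0,0,0],[-0.03,0.25,0,0,0,0],[-0.03,0.25,0,0,0,0],[-0.03,0.25,0,0,0,0],[-0.03,0.25,0,0,0,0],[-0.03,0.2,0,0,0,0],[-0.02,0.14,0,0,0,0]]]' 
python3 -m crank '[[[0,0,0,0,0,0],[0,0,0,0,0,0],[0,0,0,0,0,0],[0,0,0.15,0,0,0],[0,0,0.1,0,0,0],[0,0,0,0,0,0],[0,0,0,0,0,0],[0,0,0,0,0,0]]]'
python3 - <<'E'
from h import *
delta(617,-0.5,168,2.374)
p,d=grab(); W=cloud(d)
p,_=grab("scene",save="pics/s1.png"); cv2.imwrite("pics/s1c.png",cv2.resize(p[90:250,150:310,::-1],None,fx=3.5,fy=3.5,interpolation=cv2.INTER_CUBIC))
E
```

```text
clock: 31.03
ee_pos: [618.8, 1.6, 210.3]
tool_rot: [-3.14, -0.002, 2.371]
force: [0.7, -0.4, -3.8]
width: 19.9
grip_force: 60.0
clock: 31.7
ee_pos: [617.8, -0.7, 188.1]
tool_rot: [3.141, 0.0, 2.37]
force: [0.3, 0.1, -3.9]
width: 19.6
grip_force: 60.0
shift [ 0.007 -0.004  0.2  ] turn [ 0.    0.   -0.05] pos [617.8  -0.7 188.1] rot [3.141 0.    2.37 ] q6 -0.88 t 31.7
```

View pics/s1c.png

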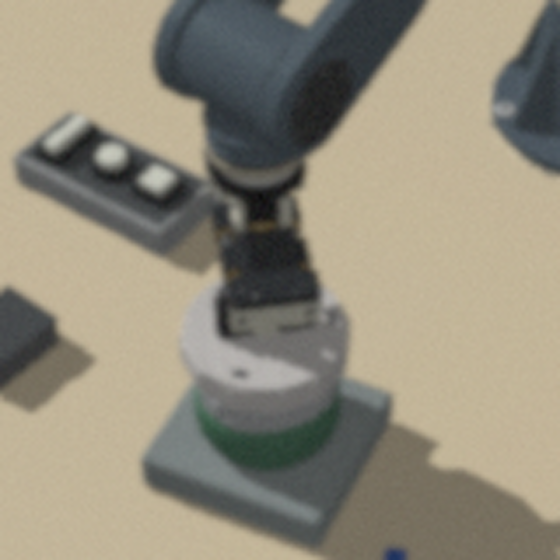

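The cover is held level and centred over the neck. I'll lower it gently until it touches.

```bash

python3 -m crank '[[[0,0,0.05,0,0,0],[0,0,0.05,0,0,0],[0,0,0.05,0,0,0],[0,0,0.02,0,0,0],[0,0,0.01,0,0,0],[0,0,0.01,0,0,0],[0,0,0.01,0,0,0],[0,0,0,0,0,0],[0,0,0,0,0,0]]]'
python3 -m crank '[[[0,0,0.01,0,0,0],[0,0,0,0,0,0],[0,0,0,0,0,0]]]'
```

```text
clock: 32.55
ee_pos: [617.9, -0.5, 167.9]
tool_rot: [3.141, 0.0, 2.37]
force: [-0.2, 0.3, -1.6]
width: 19.4
grip_force: 60.0
clock: 32.8
ee_pos: [617.9, -0.6, 167.9]
tool_rot: [3.141, 0.001, 2.37]
force: [-3.8, 0.5, 7.1]
width: 19.7
grip_force: 60.0
```

```bash
cat >> h.py <<'E'
def cover():
    p,d=grab(); W=cloud(d); r=np.hypot(W[...,0]-617.3,W[...,1]+.5); m=(r>30)&(r<66)&(W[...,2]>125)&(W[...,2]<165)
    s=manip.observe(); z=W[m][:,2]
    A=np.c_[W[m][:,:2]-[617.3,-.5],np.ones(m.sum())]; k=np.abs(z-np.median(z))<6; f=np.linalg.lstsq(A[k],z[k],rcond=None)[0]
    print("cover top z",np.median(z).round(1),"origin~",(np.median(z)-27).round(1),"n",m.sum(),"tilt",f[:2].round(3),"F",s["force"].round(1),"M",s["moment"].round(2),"pos",s["ee_pos"].round(1),"yaw",s["tool_rot"][2].round(3),"q6",s["joint_positions"][5].round(2),"w",round(s["width"],1),"g",round(s["grip_force"],1),"t",round(s["clock"],1))
E
python3 -m crank '[[[0,0,-0.01,0,0,0],[0,0,0,0,0,0],[0,0,0,0,0,0],[0,0,0,0,0,0]]]' 0.24
python3 -c "
from h import *
cover()"
python3 -m crank '[[[0,0,0,0,0,-0.5],[0,0,0,0,0,-0.5],[0,0,0,0,0,-0.5],[0,0,0,0,0,-0.5],[0,0,0,0,0,-0.5],[0,0,0,0,0,-0.5],[0,0,0,0,0,-0.5],[0,0,0,0,0,-0.5]]]' 
python3 -c "
from h import *
cover()"
```

```text
clock: 33.13
ee_pos: [617.9, -0.5, 167.7]
tool_rot: [3.141, 0.0, 2.37]
force: [0.4, -0.2, -1.3]
width: 22.3
grip_force: 0.0
cover top z 155.2 origin~ 128.2 n 33 tilt [0.02  0.004] F [0.1 0.1 0.4] M [-0.03 -0.11  0.  ] pos [ 6.179e+02 -5.000e-01  1.676e+02] yaw 2.37 q6 -0.88 w 22.6 g 0.0 t 33.2
clock: 33.85
ee_pos: [617.8, -0.5, 167.6]
tool_rot: [3.142, -0.0, 2.692]
force: [-0.7, -0.7, -0.3]
width: 22.4
grip_force: 4.2
cover top z 155.0 origin~ 128.0 n 13 tilt [-0.011 -0.014] F [-0.9  0.2  0.6] M [ 0.05 -0.   -0.07] pos [ 6.177e+02 -5.000e-01  1.676e+02] yaw 2.695 q6 -1.2 w 22.1 g 3.0 t 33.9
```

```bash
sed -i 's/def cover():/def cover(n="scene"):/; s/p,d=grab(); W=cloud(d); r=/p,d=grab(n); W=cloud(d,n); r=/' h.py
python3 -c "
from h import *
cover()"
python3 -m crank '[[[0,0,0,0,0,-0.5],[0,0,0,0,0,-0.5],[0,0,0,0,0,-0.5],[0,0,0,0,0,-0.5],[0,0,0,0,0,-0.5],[0,0,0,0,0,-0.5],[0,0,0,0,0,-0.5],[0,0,0,0,0,-0.5]]]' 
python3 -c "
from h import *
cover()"
python3 -m crank '[[[0,0,0,0,0,-0.5],[0,0,0,0,0,-0.5],[0,0,0,0,0,-0.5],[0,0,0,0,0,-0.5],[0,0,0,0,0,-0.5]]]' 
python3 -c "
from h import *
cover()"
```

```text
cover top z 154.3 origin~ 127.3 n 562 tilt [-0.002 -0.004] F [-0.3  0.2 -0.6] M [ 0.06 -0.15 -0.01] pos [ 6.178e+02 -5.000e-01  1.676e+02] yaw 2.691 q6 -1.2 w 22.5 g 2.1 t 34.0
clock: 34.62
ee_pos: [617.7, -0.5, 167.6]
tool_rot: [3.142, -0.0, 3.01]
force: [-0.0, 0.1, -0.7]
width: 22.3
grip_force: 4.1
cover top z 154.1 origin~ 127.1 n 564 tilt [ 0.001 -0.003] F [-0.4  0.2 -0.2] M [ 0.09 -0.15 -0.06] pos [ 6.178e+02 -5.000e-01  1.676e+02] yaw 3.013 q6 -1.52 w 22.3 g 2.9 t 34.7
clock: 35.08
ee_pos: [617.8, -0.6, 167.6]
tool_rot: [3.142, 0.0, -3.074]
force: [-0.0, -1.1, -0.1]
width: 22.2
grip_force: 3.9
cover top z 154.4 origin~ 127.4 n 621 tilt [-0.002  0.001] F [ 0.3 -0.3  0.1] M [ 0.08 -0.17 -0.1 ] pos [ 6.178e+02 -5.000e-01  1.676e+02] yaw -3.071 q6 -1.72 w 22.6 g 2.7 t 35.1
```

```bash
sed -i 's/(np.median(z)-27)/(np.median(z)-29.3)/' h.py
for i in 1; do :; done
python3 -m crank '[[[0,0,0,0,0,-0.4],[0,0,0,0,0,-0.4],[0,0,0,0,0,-0.4],[0,0,0,0,0,-0.4]]]' 
python3 -c "
from h import *
cover()"
python3 -m crank '[[[0,0,0,0,0,-0.4],[0,0,0,0,0,-0.4],[0,0,0,0,0,-0.4],[0,0,0,0,0,-0.4]]]' 
python3 -c "
from h import *
cover()"
```

```text
clock: 35.47
ee_pos: [617.7, -0.6, 167.5]
tool_rot: [-3.142, -0.0, -2.947]
force: [0.2, -0.9, -1.7]
width: 22.3
grip_force: 2.7
cover top z 154.3 origin~ 125.0 n 657 tilt [-0.001 -0.001] F [-1.  -0.5 -1.1] M [ 0.04  0.06 -0.03] pos [ 6.176e+02 -6.000e-01  1.674e+02] yaw -2.944 q6 -1.84 w 22.1 g 1.1 t 35.5
clock: 35.85
ee_pos: [617.7, -0.5, 167.5]
tool_rot: [3.141, -0.0, -2.819]
force: [-0.5, 0.2, -0.3]
width: 22.5
grip_force: 3.0
cover top z 145.0 origin~ 115.7 n 719 tilt [0.003 0.003] F [ 0.  -0.5 -0.6] M [ 0.16 -0.16 -0.1 ] pos [ 6.177e+02 -5.000e-01  1.675e+02] yaw -2.816 q6 -1.97 w 22.2 g 2.1 t 35.9
```

It has dropped into the thread start, at about 115.7 mm. Now I'll turn it forward with the bar still held loosely.

```bash

python3 -m crank '[[[0,0,0.04,0,0,0],[0,0,0.04,0,0,0],[0,0,0,0,0,0.5],[0,0,0,0,0,0.5],[0,0,0,0,0,0.5],[0,0,0,0,0,0.5],[0,0,0,0,0,0.5],[0,0,0,0,0,0.5],[0,0,0,0,0,0.5],[0,0,0,0,0,0.5]]]' 
python3 -m crank '[[[0,0,0,0,0,0.5],[0,0,0,0,0,0.5],[0,0,0,0,0,0.5],[0,0,0,0,0,0.5],[0,0,0,0,0,0.5],[0,0,0,0,0,0.5],[0,0,0,0,0,0.5],[0,0,0,0,0,0.5]]]' 
python3 -c "
from h import *
cover()"
python3 -m crank '[[[0,0,0,0,0,0.5],[0,0,0,0,0,0.5],[0,0,0,0,0,0.5],[0,0,0,0,0,0.5],[0,0,0,0,0,0.5],[0,0,0,0,0,0.5],[0,0,0,0,0,0.5],[0,0,0,0,0,0.5]]]' 
python3 -c "
from h import *
cover()"
```

```text
clock: 36.73
ee_pos: [617.5, -0.6, 159.1]
tool_rot: [3.142, -0.001, -3.141]
force: [0.6, 0.5, 0.8]
width: 22.1
grip_force: 5.6
clock: 37.4
ee_pos: [617.5, -0.6, 159.0]
tool_rot: [-3.141, -0.001, 2.822]
force: [0.4, 0.1, 0.0]
width: 22.5
grip_force: 4.1
cover top z 144.7 origin~ 115.4 n 603 tilt [ 0.005 -0.001] F [-0.7 -0.6 -1.2] M [ 0.02 -0.1   0.04] pos [ 6.175e+02 -6.000e-01  1.591e+02] yaw 2.82 q6 -1.32 w 22.4 g 2.8 t 37.5
clock: 38.12
ee_pos: [617.3, -0.6, 158.7]
tool_rot: [-3.141, -0.001, 2.503]
force: [0.6, 0.3, -3.4]
width: 22.3
grip_force: 1.8
cover top z 143.0 origin~ 113.7 n 578 tilt [-0.006 -0.002] F [-1.1 -0.7 -1.8] M [ 0.01 -0.04  0.01] pos [ 6.173e+02 -5.000e-01  1.588e+02] yaw 2.501 q6 -1.01 w 22.3 g 1.1 t 38.2
```

```bash

python3 -m crank '[[[0,0,0,0,0,0.5],[0,0,0,0,0,0.5],[0,0,0,0,0,0.5],[0,0,0,0,0,0.5],[0,0,0,0,0,0.5],[0,0,0,0,0,0.5],[0,0,0,0,0,0.5],[0,0,0,0,0,0.5]]]' 
python3 -c "
from h import *
cover()"
python3 -m crank '[[[0,0,0,0,0,0.5],[0,0,0,0,0,0.5],[0,0,0,0,0,0.5],[0,0,0,0,0,0.5],[0,0,0,0,0,0.5],[0,0,0,0,0,0.5]]]' 
python3 -c "
from h import *
cover()"
```

```text
clock: 38.83
ee_pos: [617.4, -0.6, 158.9]
tool_rot: [-3.141, -0.001, 2.185]
force: [0.2, -0.3, -2.3]
width: 22.5
grip_force: 1.8
cover top z 140.6 origin~ 111.3 n 584 tilt [-0.006  0.001] F [-0.4 -0.6 -2. ] M [-0.01 -0.11  0.02] pos [ 6.174e+02 -5.000e-01  1.590e+02] yaw 2.182 q6 -0.69 w 22.4 g 1.1 t 38.9
clock: 39.38
ee_pos: [617.4, -0.6, 159.1]
tool_rot: [-3.141, -0.0, 1.946]
force: [1.0, -0.0, -3.0]
width: 22.7
grip_force: 10.2
cover top z 139.8 origin~ 110.5 n 565 tilt [0.001 0.   ] F [-0.8 -1.4 -3.9] M [-0.1  -0.09  0.26] pos [ 6.175e+02 -6.000e-01  1.590e+02] yaw 1.943 q6 -0.45 w 22.4 g 8.4 t 39.4
```

```bash

python3 -m crank '[[[0,0,0,0,0,0.5],[0,0,0,0,0,0.5],[0,0,0,0,0,0]]]' 
python3 -c "
from h import *
cover()"
```

```text
clock: 39.68
ee_pos: [617.6, -0.8, 159.2]
tool_rot: [-3.141, 0.001, 1.868]
force: [1.0, -1.5, -4.0]
width: 23.6
grip_force: 27.5
cover top z 140.4 origin~ 111.1 n 572 tilt [-0.     0.002] F [ 0.9 -2.7 -4.1] M [-0.44 -0.27  0.9 ] pos [617.6  -0.8 159.2] yaw 1.869 q6 -0.37 w 23.0 g 27.1 t 39.7
```

That's the hard stop, with the moment rising sharply. I'll relax, release, lift clear and check the height.

```bash

python3 -m crank '[[[0,0,0,0,0,-0.5],[0,0,0,0,0,-0.5],[0,0,0,0,0,0]]]' 
python3 -m crank '[[[0,0,0,0,0,0],[0,0,0,0,0,0],[0,0,0,0,0,0],[0,0,-0.1,0,0,0],[0,0,-0.2,0,0,0],[0,0,-0.2,0,0,0],[0,0,-0.1,0,0,0],[0,0,0,0,0,0],[0,0,0,0,0,0]]]' 0.5
python3 - <<'E'
from h import *
cover(); cover()
p,_=grab("scene"); cv2.imwrite("pics/s2c.png",cv2.resize(p[130:250,170:290,::-1],None,fx=4,fy=4,interpolation=cv2.INTER_CUBIC))
delta(436.2,-347.5,210,2.0)
E
```

```text
clock: 39.98
ee_pos: [617.5, -0.5, 159.3]
tool_rot: [-3.141, -0.001, 1.95]
force: [-0.2, -0.6, -4.8]
width: 22.6
grip_force: 7.0
clock: 40.73
ee_pos: [617.8, -0.5, 219.8]
tool_rot: [3.141, 0.0, 1.946]
force: [0.0, -0.6, -0.5]
width: 46.7
grip_force: 0.0
cover top z 139.9 origin~ 110.6 n 677 tilt [-0.005 -0.001] F [-0.   0.3 -0.8] M [-0.03 -0.13  0.03] pos [ 6.174e+02 -5.000e-01  2.189e+02] yaw 1.946 q6 -0.45 w 46.3 g 0.0 t 40.8
cover top z 140.0 origin~ 110.7 n 661 tilt [ 0.001 -0.002] F [-0.3 -0.1  0.6] M [-0.05 -0.14  0.02] pos [ 6.173e+02 -5.000e-01  2.185e+02] yaw 1.946 q6 -0.45 w 46.5 g 0.0 t 40.8
shift [-2.565 -2.956  0.087] turn [-0.02 -0.01 -0.68] pos [ 6.172e+02 -5.000e-01  2.184e+02] rot [-3.140e+00 -1.000e-03  1.946e+00] q6 -0.45 t 40.9
```

View pics/s2c.png

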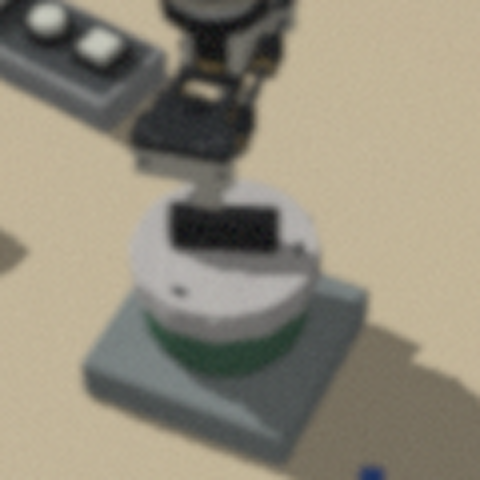

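The cover sits level on the neck with its origin at about 110.6 mm, so it's fully home. Next I'll close the fingers and go above the round key (the middle one, px 373,230).

```bash

python3 -m crank '[[[-0.2,-0.24,0,0,0,0],[-0.24,-0.27,0,0,0,0],[-0.26,-0.3,0,0,0,0],[-0.26,-0.3,0,0,0,0],[-0.26,-0.3,0,0,0,0],[-0.26,-0.3,0,0,0,0],[-0.26,-0.3,0,0,0,0],[-0.26,-0.3,0,0,0,0],[-0.26,-0.3,0,0,0,0],[-0.26,-0.3,0,0,0,0]]]' 0 10
python3 -m crank '[[[-0.05,-0.05,0.2,0,0,1],[0,0,0.3,0,0,1],[0,0,0.3,0,0,1],[0,0,0.2,0,0,1],[0,0,0.1,0,0,0.7],[0,0,0,0,0,0],[0,0,0,0,0,0],[0,0,0,0,0,0]]]'
python3 - <<'E'
from h import *
delta(436.2,-347.3,73,np.pi/2)
E
```

```text
clock: 41.72
ee_pos: [437.9, -343.0, 218.9]
tool_rot: [-3.141, -0.001, 1.946]
force: [0.3, 0.4, 0.1]
width: 0.5
grip_force: 0.0
clock: 42.38
ee_pos: [436.8, -348.3, 110.2]
tool_rot: [3.141, 0.0, 1.572]
force: [0.3, 0.4, 0.3]
width: 0.8
grip_force: 0.0
shift [ 0.011 -0.006  0.372] turn [0.01 0.01 0.02] pos [ 436.8 -348.3  110.2] rot [3.141 0.    1.572] q6 -0.76 t 42.4
```

```bash

python3 -m crank '[[[0.01,0,0.15,0,0,0],[0,0,0.15,0,0,0],[0,0,0.07,0,0,0],[0,0,0,0,0,0],[0,0,0.02,0,0,0],[0,0,0.02,0,0,0],[0,0,0.02,0,0,0],[0,0,0.02,0,0,0],[0,0,0,0,0,0],[0,0,0,0,0,0]]]'
python3 -m crank '[[[0,0,0.01,0,0,0],[0,0,0.005,0,0,0],[0,0,0,0,0,0],[0,0,0,0,0,0]]]'
```

```text
clock: 43.22
ee_pos: [437.0, -347.5, 65.2]
tool_rot: [3.14, 0.001, 1.57]
force: [0.4, -1.4, 4.2]
width: 0.1
grip_force: 2.1
clock: 43.55
ee_pos: [437.0, -347.6, 64.2]
tool_rot: [3.14, 0.001, 1.57]
force: [-0.8, 0.7, 13.1]
width: 0.4
grip_force: 6.4
```

Round key bottomed at 13 N, about 6 mm of travel. Now the square key, 62 mm toward +y.

```bash

python3 -m crank '[[[0,0,-0.1,0,0,0],[0,0,-0.2,0,0,0],[0,0,0,0,0,0],[0.2,0,0,0,0,0],[0.22,-0.02,0,0,0,0],[0.2,0,0,0,0,0],[0,0,0,0,0,0],[0,0,0,0,0,0],[0,0,0,0,0,0]]]'
python3 -m crank '[[[0,0,0.1,0,0,0],[0,0,0.1,0,0,0],[0,0,0,0,0,0],[0,0,0.02,0,0,0],[0,0,0.02,0,0,0],[0,0,0.02,0,0,0],[0,0,0.02,0,0,0],[0,0,0.01,0,0,0],[0,0,0,0,0,0],[0,0,0,0,0,0]]]'
python3 -m crank '[[[0,0,0.01,0,0,0],[0,0,0,0,0,0],[0,0,0,0,0,0]]]'
```

```text
clock: 44.3
ee_pos: [434.6, -285.5, 93.0]
tool_rot: [-3.142, 0.0, 1.57]
force: [0.1, 0.4, 0.2]
width: 0.5
grip_force: 0.0
clock: 45.13
ee_pos: [434.4, -285.2, 64.3]
tool_rot: [-3.141, 0.0, 1.57]
force: [-4.0, -0.8, 4.7]
width: 0.7
grip_force: 2.4
clock: 45.38
ee_pos: [434.6, -285.3, 64.1]
tool_rot: [3.142, 0.0, 1.57]
force: [-6.3, 2.2, 16.4]
width: 0.2
grip_force: 7.9
```

Square key bottomed at 16 N. Now the bar key at (437.2,-409.7), moving -124.5 mm in y.

```bash

python3 -m crank '[[[0,0,-0.1,0,0,0],[0,0,-0.2,0,0,0],[0,0,0,0,0,0],[-0.3,0.01,0,0,0,0],[-0.3,0.01,0,0,0,0],[-0.3,0,0,0,0,0],[-0.345,0,0,0,0,0],[0,0,0,0,0,0],[0,0,0,0,0,0],[0,0,0,0,0,0]]]'
python3 -m crank '[[[0,0,0.1,0,0,0],[0,0,0.1,0,0,0],[0,0,0,0,0,0],[0,0,0.02,0,0,0],[0,0,0.02,0,0,0],[0,0,0.02,0,0,0],[0,0,0.02,0,0,0],[0,0,0.01,0,0,0],[0,0,0,0,0,0],[0,0,0,0,0,0]]]'
python3 -m crank '[[[0,0,0.01,0,0,0],[0,0,0,0,0,0],[0,0,0,0,0,0]]]'
```

```text
clock: 46.22
ee_pos: [436.3, -409.0, 92.5]
tool_rot: [-3.141, -0.001, 1.57]
force: [-1.2, 0.2, -0.0]
width: 0.4
grip_force: 0.0
clock: 47.05
ee_pos: [436.6, -409.4, 64.4]
tool_rot: [3.141, -0.0, 1.57]
force: [0.4, 4.1, 4.9]
width: 0.6
grip_force: 2.4
clock: 47.3
ee_pos: [436.6, -409.5, 64.1]
tool_rot: [3.141, -0.0, 1.57]
force: [-2.7, 6.5, 13.5]
width: 0.7
grip_force: 6.8
```

Bar key bottomed. I'll lift clear and take a last look.

```bash

python3 -m crank '[[[0,0,-0.1,0,0,0],[0,0,-0.3,0,0,0],[0,0,-0.3,0,0,0],[0,0,-0.3,0,0,0],[0,0,-0.3,0,0,0],[-0.2,0,0,0,0,0],[-0.2,0,0,0,0,0],[0,0,0,0,0,0],[0,0,0,0,0,0],[0,0,0,0,0,0]]]'
python3 - <<'E'
from h import *
cover("top");cover()
p,_=grab(); show(blobs(bronze(p),10,amin=80,amax=1000))
cv2.imwrite("pics/end.png",p[:300,:,::-1])
E
```

```text
clock: 48.13
ee_pos: [436.3, -449.2, 192.8]
tool_rot: [-3.141, -0.001, 1.57]
force: [-0.1, -0.2, 0.0]
width: 0.6
grip_force: 0.0
cover top z 140.5 origin~ 111.2 n 1492 tilt [0.    0.001] F [-0.3  0.3 -0. ] M [-0.02 -0.03 -0.07] pos [ 436.4 -449.   192.8] yaw 1.57 q6 -0.87 w 0.6 g 0.0 t 48.2
cover top z 139.9 origin~ 110.6 n 703 tilt [-0.003  0.003] F [-0.3  0.  -0.4] M [-0.04 -0.1  -0.01] pos [ 436.4 -448.9  192.9] yaw 1.57 q6 -0.87 w 0.5 g 0.0 t 48.2
xy [463.8 453.5] yaw 1.481 size [72. 71.] px [ 84. 220.] area 664
xy [717.2 291. ] yaw 0.002 size [81. 44.] px [144. 132.] area 418
```

View pics/end.png

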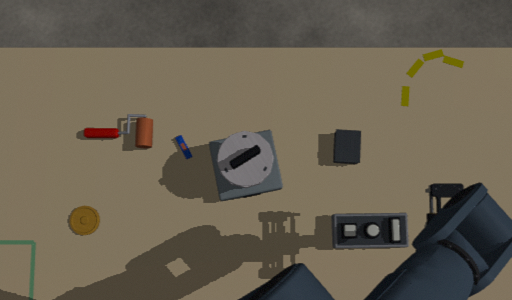

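The cover is home at (246,160). No castings are left on the bench, the bystanders haven't moved, and the robot is touching nothing.

```bash
python3 -c "
from workcell import manip
print(manip.job_done())"
```

```text
the job is handed in; nothing more can be done
None
```

I handed the job in at about 48 s: all five castings are in the drum, the cover is fully home (origin about 110.6 mm), and the round, square and bar keys were pressed fully down in that order, with the bystanders left where they were.

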